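# Vent the vacuum desiccator and crack its lid open

### The arm

A 7-joint arm with a two-finger parallel gripper is mounted at the origin on a cart in front of the work surface, level with it; the furniture and walls round the work are solid. World frame = base frame: x ahead of the robot, y to its left, z up, the work surface at z = 0. Lengths are in m, angles in rad, forces in N, time in s.
With the tool pointing down it reaches from about 0.425 to 0.875 m from the base axis. Payload 8.4 kg.
Tool frame: the origin (TCP) lies at the very end of the fingers, on their centre line; the grasp point (between the pads) lies 19 mm behind it; z points along the fingers, y is the line along which they close (so a half turn about z gives the same grasp; the last joint's range is limited). The gripper opens to 85 mm and grips with 20 to 120 N. Pads are 22 mm wide; open, the fingers measure 114 mm over their backs; the gripper's body (76 mm by 85 mm) begins 54 mm behind the grasp point. The pads swing forward as they close: fully open they stand 13 mm farther back than shut.
Start: joints at [1.198, 0.333, 0.04, 1.465, -0.013, 1.343, -0.059], TCP at [0.176, -0.626, 0.231] pointing down, gripper open.
Joint ranges: [-2.58, 2.58], [-0.38, 2.09], [-1.3, 1.39], [0.25, 2.4], [-1.5, 4.64], [0.08, 2.09], [-2.65, 2.65]. Speed limits (rad/s): [2.22, 2.22, 2.79, 2.79, 3.14, 3.14, 3.14].

### API

Orientations are given as a unit quaternion [w, x, y, z].
In Python, from rig import readout, imaging, workorder gives the robot as it stands.
- The arm moves only by the tool inch_along, called after ">>>" as name(argument=value, ...) on one line, values as JSON. Schema: {"type":"object","properties":{"offsets":{"type":"object","properties":{"jaw":{"type":"array","items":{"type":"number"},"minItems":1,"maxItems":5},"x":{"type":"array","items":{"type":"number"},"minItems":1,"maxItems":5},"y":{"type":"array","items":{"type":"number"},"minItems":1,"maxItems":5},"z":{"type":"array","items":{"type":"number"},"minItems":1,"maxItems":5},"yaw":{"type":"array","items":{"type":"number"},"minItems":1,"maxItems":5}},"additionalProperties":false,"required":["jaw","x","y","z","yaw"]},"only":{"type":"string"},"quiet":{"type":"boolean"},"lines":{"type":"string"}},"required":["offsets"],"additionalProperties":false}. offsets is an object with one list for each field, all of the same length, 1 to 5, a row being the entries at one place: jaw (the finger opening in m), x, y, z (the shift in shares of the most that a row can go, 1 being 50 mm), yaw (a turn about the tool's z in a scale on which 1.0 is 2 pi rad); each row shifts and turns the commanded pose from where the row before left it, along the tool's axes as they then stand; what a row does not reach is not made up. A row lasts 1/10 s, in which the tool goes at most 0.05 m and 0.15 rad, less where a joint would pass 70% of its speed; a pose out of reach is approached as far as the arm can. The fingers move at their own pace and stop on an object; the grip force is fixed at half the most. Time passes only in rows, so rows that do not move let the fingers close. The tool returns the time, the measured TCP pose, the force, the opening and the grip force at its end. only (a regular expression) keeps the lines of the reply that match it, lines (a string "A,B") keeps lines A to B, and quiet returns only ok. Shift and turn numbers lie between -1 and 1, and a call with a number outside is refused. Input that does not fit is refused with a message, and nothing moves.
- readout.observe(): the state, without advancing time (a new reading comes with each control period).
- imaging.camera(name): name is "scene" or "top" or "wrist"; returns (picture, depth): 400x640x3 uint8, red, green, blue; 400x640 float32, m along the optical axis (not along the pixel's ray), 0 where there is no reading.
- imaging.camera_params(name): a dict with "vertical_fov" (degrees; the focal length in pixels is half the picture's height over the tangent of half this angle, whatever the lens; pixels are square), "cx", "cy" (the principal point, pixels), "k1" (the pictures are not rectified: a ray, as slopes to the right and down, at radius r is drawn at 1 + k1 r^2 times it, then the intrinsics apply), "extrinsics" (4x4, takes a point from world to camera coordinates); the wrist camera has in their place "tool_from_camera" (4x4, takes a point from camera to tool coordinates, whose origin is the TCP and whose axes are the flange's). Camera axes: x right, y down, z forward; pixel columns grow to the right and rows downward; lengths in m; the calibration is good to about 2 mm. A picture is of the moment at which its call begins: read the wrist's pose just before it. camera_params takes no time and is no camera call.
- workorder.job_done(): hands the job in; it is judged then, once.
The state is a dict: "clock": time; "joints": joint angles; "qd": joint speeds; "joint_efforts": joint torques, N m; "tcp_pos": TCP position; "orientation": TCP orientation; "ft_force": force on the tool from outside, world axes, zero at the start; "moment": the same for the moment, N m; "gripper_width": finger opening in m; "grasp_force": force on a finger pad.
Only numpy, scipy, OpenCV 4.12 (cv2) and the standard library are available. Lean on these libraries where they do the work, as an engineer would, in place of code of your own. Each camera call takes 0.05 s, during which the arm holds its last target. There are 200 camera calls.

### The job

The vacuum desiccator (the clear round jar with a black knob on its lid) has to be opened. Let the air in first by turning the T-bar of the vent stopcock on its side arm anticlockwise to its end stop, and leave it there; then take the lid by its knob, ease it straight up until it breaks free of its sticking seal, without letting it fly up or lifting it away, and finish still holding the lid level over the jar with a gap of about two centimetres, carried by the gripper alone. Leave the dish and the two small bottles that stand round it where they are.

Things in the scene. Friction and masses are not known exactly. Their poses are not given: they have to be found in the camera images.
- desiccator: clear vacuum desiccator jar, fixed on the table: 144 mm across, rim flange 174 mm across, 92 mm high; a porcelain plate and small dish inside. Origin: centre of its underside; z up. Its side arm (60 mm up) points along its -y axis and carries the vent stopcock, whose axis is 145 mm from the jar's axis; a hose nipple runs on to 187 mm
- rim (a point): centre of the jar's rim, at the top face of the flange, 92 mm above the table; axes as the jar's
- lid: loose round clear lid, 0.33 to 0.53 kg, 174 mm across: 9 mm flange, low dome up to 32 mm, black knob up to 71 mm; below it a plug up to 116 mm across and 17 mm long sits inside the jar. Origin: centre of the flange's underside, which lies on the rim when shut; z up. With the stopcock less than about 1.1 rad open, vacuum holds the lid down and it cannot be lifted
- lid_seat (a point): the lid's origin, centre of its flange's underside; its height above point rim is the gap (0 when shut). Once vented, the seal still sticks: pulled straight up it resists with a peak of about 11 to 18 N besides the lid's weight within the first 4 mm, and has let go entirely by 8 mm. From 17 mm up the plug is clear of the jar. Let go, the lid drops back onto the seal
- knob (a point): point to grip, on the lid's axis 58 mm above its origin (150 mm above the table when shut): middle of the round black knob, 35 mm across, grip face from 48 to 66 mm above the lid's origin; below it a neck 23 mm across, 10 mm high, down to the dome
- vent (a joint): turn of the stopcock, rad, about the vertical axis through point vent_grip, growing anticlockwise seen from above: 0 = shut, T-bar across the side arm (along the jar's x axis); 1.571 = fully open at its end stop, T-bar in line with the arm. Starts between 0 and 0.35, turns stiffly (about 0.06 N m), stays where it is left
- vent_grip (a point): middle of the stopcock's black T-bar, on its vertical axis, 111 mm above the table: the bar is 46 mm long, 10 mm wide, 18 mm high (102 to 120 mm above the table); x axis along the bar, z up. Below it the stopcock's white body, 29 mm across, ends 83 mm above the table
- sample_dish: bystander: petri dish with samples, 91 mm across, 14 mm high; origin: centre of its underside
- white_cap_bottle: bystander: small amber bottle with a white ribbed cap, 27 mm across, 64 mm high; origin: centre of its underside
- dropper: bystander: small amber dropper bottle with a black cap, 27 mm across, 62 mm high; origin: centre of its underside
There are look-alikes about, which are no part of the job. Several things have the shape of the lid; the one meant has the colours described above.

How it is judged:
By the outcome, as a careful person would: the job done as asked, in the order asked, and still so for the second after the job is handed in, while the arm keeps its last pose, push and grip.
It also fails if it takes over 43 s, if anything falls off the work surface, if the arm or the gripper's body presses on something with over 40 N, if the wrist force passes 120 N, or if a joint passes its speed limit or range.

## Working session

There is one attempt and no reset: what is moved stays moved. The work goes in short steps, Python scripts to look and compute and a tool call to move; the robot and the scene stay as the last step left them, time stands still between calls to the robot, and variables do not carry over. Pictures are saved under pics/ and viewed, at most 10 in all, crops included, and the job is handed in when it is done.

```bash
mkdir -p pics && cat > h.py <<'E'
import numpy as np, cv2
from rig import readout, imaging
from scipy.spatial.transform import Rotation as R
def T_tool(s):
    T=np.eye(4); q=s["orientation"]; T[:3,:3]=R.from_quat([q[1],q[2],q[3],q[0]]).as_matrix(); T[:3,3]=s["tcp_pos"]; return T
def grab(name):
    s=readout.observe(); p=imaging.camera_params(name); im,d=imaging.camera(name)
    wc=T_tool(s)@np.array(p["tool_from_camera"]) if name=="wrist" else np.linalg.inv(np.array(p["extrinsics"]))
    return im,d,p,wc
def K(p):
    f=200/np.tan(np.radians(p["vertical_fov"])/2); return np.array([[f,0,p["cx"]],[0,f,p["cy"]],[0,0,1.]])
def ray(p,uv):
    return cv2.undistortPoints(np.array(uv,float).reshape(-1,1,2),K(p),np.array([p["k1"],0,0,0.])).reshape(-1,2)
def at_z(p,wc,uv,z):
    r=ray(p,uv); d=np.c_[r,np.ones(len(r))]@wc[:3,:3].T; o=wc[:3,3]; return o+d*((z-o[2])/d[:,2])[:,None]
def world(p,wc,d):
    v,u=np.mgrid[0:400,0:640]; r=ray(p,np.c_[u.ravel(),v.ravel()]); z=d.ravel()[:,None]
    P=np.c_[r*z,z]@wc[:3,:3].T+wc[:3,3]; P[z[:,0]<=0]=np.nan; return P.reshape(400,640,3)
def save(n,im,box=None,s=1):
    if box: u0,v0,u1,v1=box; im=im[v0:v1,u0:u1]
    cv2.imwrite("pics/"+n,cv2.resize(im[:,:,::-1],None,fx=s,fy=s,interpolation=cv2.INTER_CUBIC))
E
python3 - <<'E'
from h import *
import pickle
D={}
for n in("scene","top"):
    g=grab(n); D[n]=g; print(n,g[2]["vertical_fov"],g[2]["k1"],g[3].round(3).tolist())
pickle.dump(D,open("d.pkl","wb"))
save("a.png",np.vstack([D["top"][0],D["scene"][0]]),s=0.74)
print({k:np.round(v,3).tolist() for k,v in readout.observe().items()})
E
```

```text
scene 52.41745106291371 -0.08096785810792322 [[0.924, -0.208, 0.322, 0.251], [-0.384, -0.509, 0.771, -0.584], [0.003, -0.835, -0.55, 0.584], [0.0, 0.0, 0.0, 1.0]]
top 44.31867671988526 0.053717711262570696 [[-0.014, -0.999, 0.048, 0.493], [-1.0, 0.014, 0.002, 0.08], [-0.003, -0.048, -0.999, 1.232], [0.0, 0.0, 0.0, 1.0]]
{'clock': 0.1, 'joints': [1.198, 0.334, 0.04, 1.466, -0.013, 1.343, -0.058], 'qd': [0.001, -0.001, -0.001, -0.003, -0.001, 0.001, 0.0], 'joint_efforts': [0.005, -66.001, 1.371, -40.647, 0.017, 0.009, -0.0], 'tcp_pos': [0.176, -0.625, 0.231], 'orientation': [-0.001, 0.991, 0.136, -0.0], 'ft_force': [-0.124, -0.18, -0.742], 'moment': [-0.035, 0.028, -0.005], 'grasp_force': 0.0, 'gripper_width': 0.085}
```

View pics/a.png

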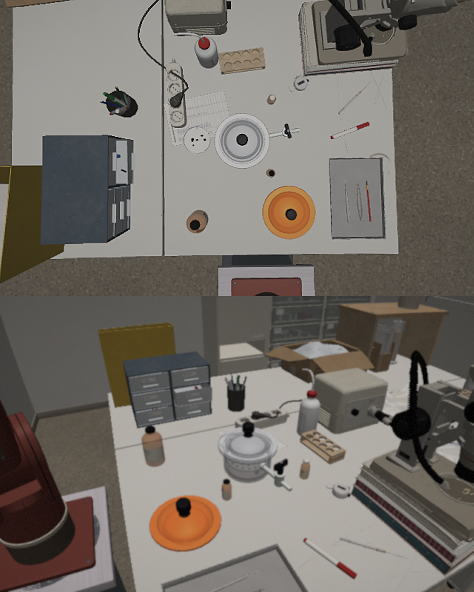

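The picture shows the top view (upper half) and the scene view (lower half). Candidates in full-resolution top pixels: the clear lid with a black knob on the jar, about (327,189), and an orange lid with a black knob, about (391,288), a look-alike. I choose the clear one. Its side arm with the black T-bar is at about (389,176), the dish at (266,188), and the bottles at (366,134) and (366,234). Next is a close crop to check.

```bash
python3 - <<'E'
from h import *
import pickle
D=pickle.load(open("d.pkl","rb")); im,d,p,wc=D["top"]
save("b.png",im,(240,110,440,260),4)
W=world(p,wc,d)
hsv=im.max(2).astype(int)
def dark(box,zlo,zhi):
    u0,v0,u1,v1=box; m=np.zeros((400,640),bool); m[v0:v1,u0:u1]=True
    m&=(hsv<70)
    v,u=np.nonzero(m); P=W[m]; print(box,m.sum(),"px",u.mean(),v.mean(),"z med",np.nanmedian(P[:,2]),np.nanmax(P[:,2])); return u,v
u,v=dark((312,174,342,204),0,0); c=[(u.min()+u.max())/2,(v.min()+v.max())/2]; k=at_z(p,wc,[[u.mean(),v.mean()],c],.163); print("knob",k)
u,v=dark((375,160,412,192),0,0); b=at_z(p,wc,np.c_[u,v],.12); m=b.mean(0); w,e=np.linalg.eigh(np.cov(b[:,:2].T)); print("bar",m,e[:,1],np.sqrt(w*12),"dist",np.hypot(*(m-k[0])[:2]))
E
```

```text
(312, 174, 342, 204) 184 px 326.8478260869565 188.2173913043478 z med 0.16089058605167583 0.16761862174998887
knob [[0.56414681 0.07305693 0.163     ]
 [0.5635245  0.07273383 0.163     ]]
(375, 160, 412, 192) 90 px 388.1111111111111 176.98888888888888 z med 0.11727396528807887 0.12478210875096218
bar [ 0.59058521 -0.06654474  0.12      ] [-0.97614769 -0.21710753] [0.01525566 0.04566665] dist 0.14208313012485668
```

View pics/b.png

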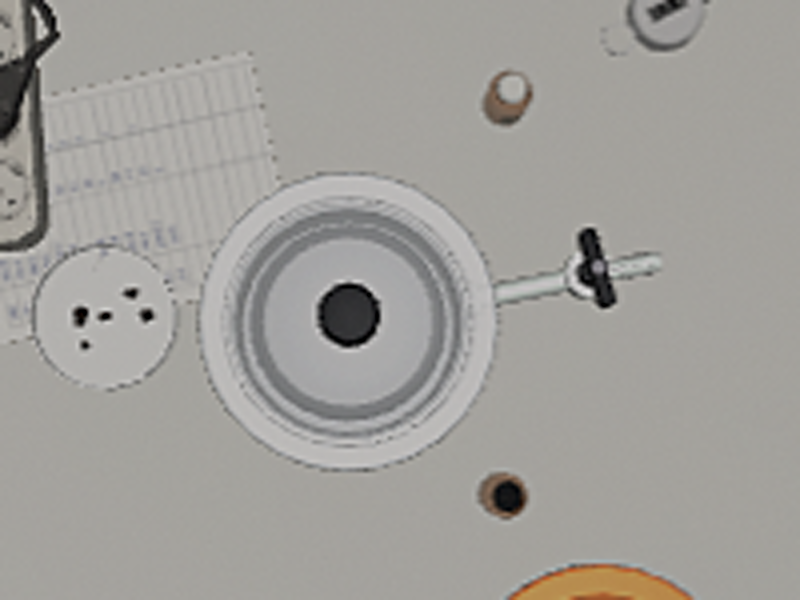

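The crop confirms the clear lid with its knob at (327,188), T-bar at (388,177) across the arm. The numbers agree with the sizes given: bar 142 mm from the knob (145 expected), heights 0.161 and 0.117. Moving above the T-bar.

The manual's scale: shifts go in shares of 50 mm and turns go in shares of 2 pi rad. Converting my numbers, 0.039 m is 0.78, -0.03 m is -0.6.

```bash
cat >> h.py <<'E'
def delta(target,yaw):
    s=readout.observe(); T=T_tool(s); d=T[:3,:3].T@(np.array(target)-T[:3,3]); y=np.arctan2(T[1,0],T[0,0])
    print("pos",T[:3,3].round(4),"yaw",y.round(3),"tilt",np.arccos(-T[2,2]).round(4),"tool delta",d.round(4),"turn",round(-(yaw-y),3),"f",np.round(s["ft_force"],1),"j",np.round(s["joints"],2),"t",round(s["clock"],2),"w",round(s["gripper_width"],4))
E
```

>>> inch_along(offsets={"jaw":[0.085,0.085,0.085,0.085,0.085],"x":[0.78,0.78,0.78,0.78,0.78],"y":[-0.6,-0.6,-0.6,-0.6,-0.6],"z":[-0.02,-0.02,-0.02,-0.02,-0.02],"yaw":[0,0,0,0,0]})

```text
clock: 0.6
tcp_pos: [0.3236, -0.4268, 0.2361]
orientation: [-0.0, 0.991, 0.136, -0.0]
ft_force: [0.9, -0.1, 0.6]
gripper_width: 0.0852
grasp_force: 0.0
```

>>> inch_along(offsets={"jaw":[0.085,0.085,0.085,0.085,0.085],"x":[0.78,0.78,0.78,0.78,0.78],"y":[-0.6,-0.6,-0.6,-0.6,-0.6],"z":[-0.02,-0.02,-0.02,-0.02,-0.02],"yaw":[0,0,0,0,0]})

```text
clock: 1.1
tcp_pos: [0.4707, -0.2297, 0.2413]
orientation: [0.0, 0.991, 0.136, -0.0]
ft_force: [1.0, -1.6, 0.5]
gripper_width: 0.0847
grasp_force: 0.0
```

```bash
python3 -c "
from h import *
delta([.5906,-.0675,.25],.205)"
```

```text
pos [ 0.4707 -0.2297  0.2413] yaw 0.274 tilt 0.0002 tool delta [ 0.1592 -0.1238 -0.0088] turn 0.069 f [ 1.  -1.6  0.5] j [ 0.68  0.09 -0.33  1.74  0.03  1.32 -0.95] t 1.1 w 0.0847
```

Converted, 0.039 m is 0.78, -0.03 m is -0.6, 0.069 rad is 0.011.

>>> inch_along(offsets={"jaw":[0.04,0.04,0.04,0.04,0.04],"x":[0.78,0.78,0.78,0.78,0.06],"y":[-0.6,-0.6,-0.6,-0.6,-0.08],"z":[-0.04,-0.04,-0.04,-0.04,0],"yaw":[0,0,0,0,0.011]})

```text
clock: 1.6
tcp_pos: [0.5919, -0.0618, 0.2489]
orientation: [-0.002, 0.994, 0.106, 0.0]
ft_force: [0.1, 0.1, 1.4]
gripper_width: 0.04
grasp_force: 0.0
```

>>> inch_along(offsets={"jaw":[0.04],"x":[0],"y":[0],"z":[0],"yaw":[0]})

```text
clock: 1.7
tcp_pos: [0.59, -0.0669, 0.2487]
orientation: [-0.001, 0.995, 0.103, -0.0]
ft_force: [0.7, -0.4, 0.3]
gripper_width: 0.0398
grasp_force: 0.0
```

```bash
python3 - <<'E'
from h import *
delta([.5906,-.0675,.25],.205)
im,d,p,wc=grab("wrist"); save("c.png",im)
import pickle; pickle.dump((im,d,p,wc),open("w.pkl","wb"))
E
```

```text
pos [ 0.59   -0.0669  0.2487] yaw 0.207 tilt 0.0014 tool delta [ 0.0005  0.0007 -0.0013] turn 0.002 f [ 0.7 -0.4  0.3] j [ 0.42  0.25 -0.46  1.56  0.11  1.36 -1.41] t 1.7 w 0.0398
```

View pics/c.png

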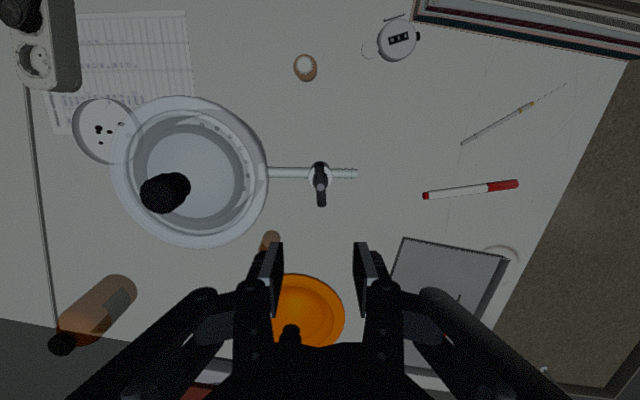

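The wrist view shows the T-bar at about (320,183), foreshortened, with its white body, and the knob at about (165,193). I measure both with depth.

```bash
python3 - <<'E'
from h import *
import pickle
im,d,p,wc=pickle.load(open("w.pkl","rb")); W=world(p,wc,d)
def dark(box,zlo):
    u0,v0,u1,v1=box; m=np.zeros((400,640),bool); m[v0:v1,u0:u1]=True
    m&=(im.max(2)<75); m&=W[...,2]>zlo; return m
m=dark((300,155,340,215),.09); P=W[m]; t=P[P[:,2]>.112]
print(m.sum(),len(t),"z",np.percentile(P[:,2],[5,50,95]).round(4))
for Q in (P,t):
    (c,s,a)=cv2.minAreaRect((Q[:,:2]*1000).astype(np.float32)); print("bar rect mm",np.round(c,1),np.round(s,1),a, "mean",Q.mean(0).round(4))
    w,e=np.linalg.eigh(np.cov(Q[:,:2].T)); print(e[:,1],np.arctan(e[1,1]/e[0,1]))
m=dark((130,160,200,225),.13); P=W[m]; t=P[P[:,2]>.16]
(c,r)=cv2.minEnclosingCircle((t[:,:2]*1000).astype(np.float32)); print("knob",np.round(c,1),r,np.percentile(P[:,2],[5,50,95]).round(4),len(t),t.mean(0))
print("cam",wc[:3,3])
E
```

```text
420 355 z [0.1045 0.1196 0.1211]
bar rect mm [591.9 -70. ] [45.  15.4] 13.4935941696167 mean [ 0.5941 -0.0692  0.1171]
[-0.96009145 -0.27968628] 0.28346733049997414
bar rect mm [591.7 -69.5] [45.1  9.9] 15.72552490234375 mean [ 0.5936 -0.0692  0.1196]
[-0.96136707 -0.27526961] 0.27887013825290974
knob [564.8  71.7] 16.026548385620117 [0.1438 0.1613 0.163 ] 923 [0.56525376 0.07159076 0.1619122 ]
cam [ 0.67105849 -0.05096892  0.39143707]
```

Converted, 0.04 m is 0.8, 0.03 m is 0.6, -0.07 rad is -0.0111.

>>> inch_along(offsets={"jaw":[0.04,0.04,0.04,0.04,0.04],"x":[0.02,0,0,0,0],"y":[0.06,0,0,0,0],"z":[0.8,0.8,0.6,0.4,0.2],"yaw":[-0.0111,0,0,0,0]})

```text
clock: 2.25
tcp_pos: [0.5894, -0.074, 0.1072]
orientation: [0.0, 0.991, 0.136, -0.002]
ft_force: [0.6, -0.5, 0.1]
gripper_width: 0.0395
grasp_force: 0.0
```

```bash
python3 -c "
from h import *
delta([.5915,-.0692,.092],.275)"
```

```text
pos [ 0.5894 -0.074   0.1072] yaw 0.274 tilt 0.0033 tool delta [ 0.0034 -0.004   0.0151] turn -0.001 f [ 0.6 -0.5  0.1] j [ 0.42  0.36 -0.45  1.73  0.17  1.1  -1.38] t 2.25 w 0.0395
```

Converted, 0.006 m is 0.12, 0.005 m is 0.1.

>>> inch_along(offsets={"jaw":[0.04,0.04,0.04,0.04],"x":[0.06,0,0,0],"y":[-0.08,0,0,0],"z":[0.1,0.12,0.08,0],"yaw":[0,0,0,0]})

```text
clock: 2.65
tcp_pos: [0.5931, -0.0673, 0.0944]
orientation: [0.0, 0.991, 0.137, 0.0]
ft_force: [0.1, 0.6, 0.4]
gripper_width: 0.0397
grasp_force: 0.0
```

```bash
python3 -c "
from h import *
delta([.5915,-.0692,.092],.275)"
```

```text
pos [ 0.5931 -0.0673  0.0944] yaw 0.275 tilt 0.0002 tool delta [-0.0021  0.0014  0.0024] turn -0.0 f [0.1 0.6 0.4] j [ 0.41  0.37 -0.45  1.74  0.18  1.07 -1.4 ] t 2.65 w 0.0397
```

Converted, 0.0024 m is 0.048, -0.002 m is -0.04.

>>> inch_along(offsets={"jaw":[0.04,0.04,0.0,0.0,0.0],"x":[-0.04,0,0,0,0],"y":[0.03,0,0,0,0],"z":[0.048,0,0,0,0],"yaw":[0,0,0,0,0]})

```text
clock: 3.15
tcp_pos: [0.5915, -0.069, 0.0924]
orientation: [-0.0, 0.991, 0.137, 0.0]
ft_force: [-2.8, 0.6, 5.0]
gripper_width: 0.0141
grasp_force: 58.5
```

>>> inch_along(offsets={"jaw":[0.0,0.0],"x":[0,0],"y":[0,0],"z":[0,0],"yaw":[0,0]})

```text
clock: 3.35
tcp_pos: [0.5916, -0.0689, 0.0924]
orientation: [-0.0, 0.991, 0.137, 0.0]
ft_force: [-2.6, 1.4, 6.8]
gripper_width: 0.014
grasp_force: 58.6
```

```bash
python3 -c "
from h import *
delta([.5915,-.0692,.092],.275)"
```

```text
pos [ 0.5916 -0.0689  0.0924] yaw 0.275 tilt 0.0002 tool delta [-0.0002  0.0002  0.0004] turn -0.0 f [-2.6  1.4  6.8] j [ 0.41  0.37 -0.45  1.74  0.18  1.07 -1.39] t 3.35 w 0.014
```

Converted, -0.1 rad is -0.0159.

>>> inch_along(offsets={"jaw":[0.0,0.0,0.0,0.0,0.0],"x":[0,0,0,0,0],"y":[0,0,0,0,0],"z":[0,0,0,0,0],"yaw":[-0.0159,-0.0159,-0.0159,-0.0159,0]})

```text
clock: 3.85
tcp_pos: [0.5918, -0.0693, 0.0924]
orientation: [0.0, 0.943, 0.332, 0.0]
ft_force: [-2.3, -0.4, 5.6]
gripper_width: 0.0142
grasp_force: 58.6
```

```bash
python3 - <<'E'
from h import *
delta([.5915,-.0692,.092],1.759); print(readout.observe()["moment"])
im,d,p,wc=grab("wrist"); save("e.png",im,(220,100,440,320),2.5)
E
```

```text
pos [ 0.5918 -0.0693  0.0924] yaw 0.678 tilt 0.0005 tool delta [-0.0001 -0.0002  0.0004] turn -1.081 f [-2.3 -0.4  5.6] j [ 0.46  0.38 -0.51  1.74  0.21  1.07 -1.01] t 3.85 w 0.0142
[0.08022479 0.38556572 0.08306638]
```

View pics/e.png

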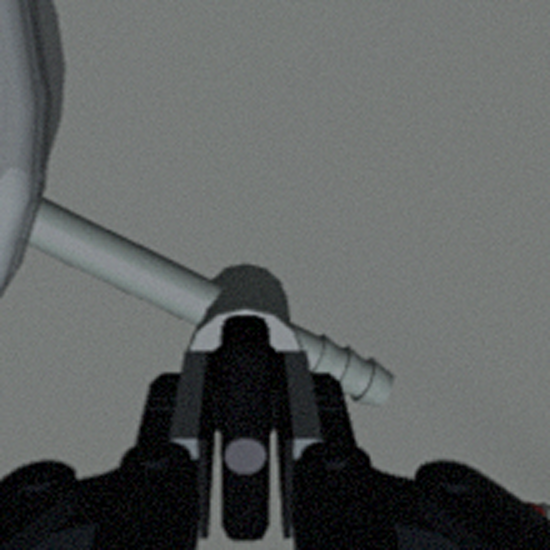

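The crop shows the bar held between the pads and turning with them (the wider hub in the middle accounts for the 14 mm). Continuing to the end stop.

Converted, -0.1 rad is -0.0159.

>>> inch_along(offsets={"jaw":[0.0,0.0,0.0,0.0,0.0],"x":[0,0,0,0,0],"y":[0,0,0,0,0],"z":[0,0,0,0,0],"yaw":[-0.0159,-0.0159,-0.0159,-0.0159,-0.0159]})

```text
clock: 4.4
tcp_pos: [0.5921, -0.0695, 0.0924]
orientation: [0.001, 0.831, 0.556, 0.0]
ft_force: [0.5, -0.7, 2.9]
gripper_width: 0.0143
grasp_force: 58.5
```

>>> inch_along(offsets={"jaw":[0.0,0.0,0.0,0.0,0.0],"x":[0,0,0,0,0],"y":[0,0,0,0,0],"z":[0,0,0,0,0],"yaw":[-0.0159,-0.0159,-0.0159,-0.0159,-0.008]})

```text
clock: 4.9
tcp_pos: [0.5926, -0.0696, 0.0925]
orientation: [0.001, 0.687, 0.727, 0.001]
ft_force: [2.4, -1.0, 3.2]
gripper_width: 0.0143
grasp_force: 58.5
```

```bash
python3 -c "
from h import *
delta([.5915,-.0692,.092],1.759); print(readout.observe()['moment'])"
```

```text
pos [ 0.5926 -0.0696  0.0925] yaw 1.628 tilt 0.0022 tool delta [ 0.0004 -0.001   0.0004] turn -0.131 f [ 2.4 -1.   3.2] j [ 0.59  0.42 -0.68  1.73  0.3   1.09 -0.13] t 4.9 w 0.0143
[-0.17815139 -0.40427022 -0.03824525]
```

Converted, -0.06 rad is -0.0095.

>>> inch_along(offsets={"jaw":[0.0,0.0,0.0],"x":[0,0,0],"y":[0,0,0],"z":[0,0,0],"yaw":[-0.0095,-0.0095,0]})

```text
clock: 5.2
tcp_pos: [0.5926, -0.0696, 0.0924]
orientation: [0.001, 0.643, 0.766, 0.001]
ft_force: [3.9, -0.7, 2.6]
gripper_width: 0.014
grasp_force: 58.5
```

```bash
python3 -c "
from h import *
delta([.5915,-.0692,.092],1.759); print(readout.observe()['moment'])"
```

```text
pos [ 0.5926 -0.0696  0.0924] yaw 1.745 tilt 0.0023 tool delta [ 0.0006 -0.001   0.0004] turn -0.014 f [ 3.9 -0.7  2.6] j [ 0.61  0.43 -0.71  1.73  0.31  1.1  -0.02] t 5.2 w 0.014
[-0.27023718 -0.7641224   0.12723823]
```

>>> inch_along(offsets={"jaw":[0.0,0.0,0.0],"x":[0,0,0],"y":[0,0,0],"z":[0,0,0],"yaw":[-0.0048,-0.0048,0]})

```text
clock: 5.5
tcp_pos: [0.5926, -0.0696, 0.0924]
orientation: [0.001, 0.62, 0.785, 0.001]
ft_force: [5.7, -1.3, 2.7]
gripper_width: 0.0141
grasp_force: 58.6
```

```bash
python3 -c "
from h import *
delta([.5915,-.0692,.092],1.759); print(readout.observe()['moment'])"
```

```text
pos [ 0.5926 -0.0696  0.0924] yaw 1.805 tilt 0.0023 tool delta [ 0.0006 -0.001   0.0004] turn 0.046 f [ 5.7 -1.3  2.7] j [ 0.62  0.43 -0.72  1.73  0.31  1.1   0.04] t 5.5 w 0.0141
[-0.30257739 -1.15464153 -0.23660109]
```

Past the expected 1.759 and the moment is up, so the stop should be reached. Release, rise and check.

Converted, -0.04 m is -0.8, -0.02 m is -0.4.

>>> inch_along(offsets={"jaw":[0.04,0.04,0.04,0.04,0.04],"x":[0,0,0,0,0],"y":[0,0,0,0,0],"z":[0,0,-0.4,-0.8,-0.8],"yaw":[0,0,0,0,0]})

```text
clock: 6.0
tcp_pos: [0.5902, -0.0687, 0.1921]
orientation: [-0.002, 0.619, 0.785, -0.001]
ft_force: [0.4, -0.8, -0.2]
gripper_width: 0.04
grasp_force: 0.0
```

>>> inch_along(offsets={"jaw":[0.04,0.04,0.04],"x":[0,0,0],"y":[0,0,0],"z":[-0.6,-0.4,0],"yaw":[0,0,0]})

```text
clock: 6.3
tcp_pos: [0.5924, -0.0687, 0.2447]
orientation: [0.002, 0.62, 0.785, 0.001]
ft_force: [-0.6, 0.1, -0.0]
gripper_width: 0.0398
grasp_force: 0.0
```

```bash
python3 - <<'E'
from h import *
import pickle
delta([.5915,-.0692,.25],1.759)
g=grab("wrist"); save("f.png",g[0]); pickle.dump(g,open("w2.pkl","wb"))
im,d,p,wc=g; W=world(p,wc,d)
m=(im.max(2)<75)&(W[...,2]>.112)&(W[...,2]<.125)&(np.hypot(W[...,0]-.592,W[...,1]+.0695)<.03); t=W[m]
c,s,a=cv2.minAreaRect((t[:,:2]*1000).astype(np.float32)); w,e=np.linalg.eigh(np.cov(t[:,:2].T)); b=np.arctan2(e[1,1],e[0,1])%np.pi
print(len(t),c,s,a,"bar yaw",b)
m=(im.max(2)<75)&(W[...,2]>.155)&(W[...,2]<.17)&(np.hypot(W[...,0]-.565,W[...,1]-.0717)<.03); t=W[m]; print("knob",len(t),cv2.minEnclosingCircle((t[:,:2]*1000).astype(np.float32)) if len(t) else 0)
E
```

```text
pos [ 0.5924 -0.0687  0.2447] yaw 1.805 tilt 0.0034 tool delta [-0.0003 -0.001  -0.0053] turn 0.046 f [-0.6  0.1 -0. ] j [ 0.66  0.3  -0.76  1.55  0.21  1.37  0.11] t 6.3 w 0.0398
368 (590.9071044921875, -69.19670867919922) (9.792738914489746, 44.43347930908203) 10.651689529418945 bar yaw 1.7632687457066996
knob 1611 ((563.947998046875, 72.08319091796875), 17.275285720825195)
```

View pics/f.png

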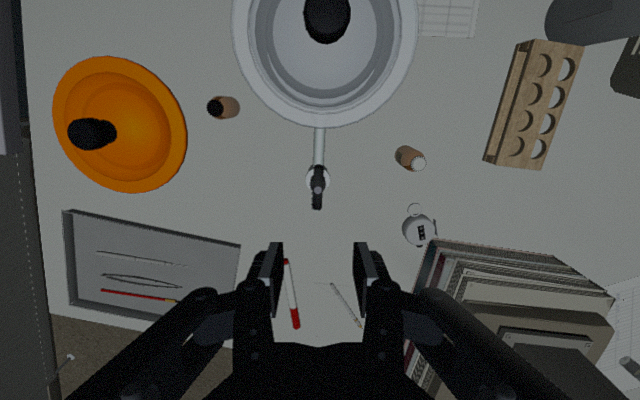

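The bar now lies in line with the arm at about (318,185): bar yaw 1.763 against an arm direction of 1.759, so it is at the stop. The knob is refined to (0.564, 0.072). Moving over it.

Converted, 0.036 m is 0.72, 0.01 m is 0.2.

>>> inch_along(offsets={"jaw":[0.06,0.06,0.06,0.06,0.06],"x":[0.72,0.72,0.72,0.72,0],"y":[0.03,0.03,0.03,0.02,0],"z":[0.1,0.2,0.2,0.2,0],"yaw":[0,0,0,0,0]})

```text
clock: 6.85
tcp_pos: [0.5603, 0.0781, 0.2045]
orientation: [-0.002, 0.617, 0.787, -0.001]
ft_force: [-0.3, -1.3, 0.3]
gripper_width: 0.0604
grasp_force: 0.0
```

>>> inch_along(offsets={"jaw":[0.06],"x":[0],"y":[0],"z":[0],"yaw":[0]})

```text
clock: 6.95
tcp_pos: [0.5624, 0.0727, 0.2054]
orientation: [-0.001, 0.619, 0.785, -0.001]
ft_force: [-0.2, -1.3, -0.0]
gripper_width: 0.0601
grasp_force: 0.0
```

```bash
python3 - <<'E'
from h import *
delta([.5642,.0722,.128],1.805)
im,d,p,wc=grab("top"); W=world(p,wc,d)
im,d,p,wc=grab("wrist"); W=world(p,wc,d)
m=(im.max(2)<75)&(W[...,2]>.155)&(W[...,2]<.17)&(np.hypot(W[...,0]-.565,W[...,1]-.0717)<.03); t=W[m]; print("knob",len(t),cv2.minEnclosingCircle((t[:,:2]*1000).astype(np.float32)) if len(t) else 0)
E
```

```text
pos [0.5624 0.0727 0.2054] yaw 1.807 tilt 0.0027 tool delta [-0.001   0.0019  0.0774] turn 0.002 f [-0.2 -1.3 -0. ] j [ 0.49  0.28 -0.83  1.67  0.21  1.29 -0.14] t 6.95 w 0.0601
knob 1558 ((563.7312622070312, 73.05241394042969), 17.192365646362305)
```

Converted, 0.02 m is 0.4, 0.015 m is 0.3.

>>> inch_along(offsets={"jaw":[0.06,0.06,0.06,0.06,0.06],"x":[-0.02,0,0,0,0],"y":[0.03,0,0,0,0],"z":[0.4,0.4,0.3,0.2,0],"yaw":[0,0,0,0,0]})

```text
clock: 7.55
tcp_pos: [0.5646, 0.0708, 0.1406]
orientation: [-0.001, 0.62, 0.785, -0.001]
ft_force: [-0.1, -0.7, 0.6]
gripper_width: 0.06
grasp_force: 0.0
```

>>> inch_along(offsets={"jaw":[0.06],"x":[0],"y":[0],"z":[0],"yaw":[0]})

```text
clock: 7.65
tcp_pos: [0.5655, 0.0715, 0.1424]
orientation: [0.0, 0.62, 0.785, 0.0]
ft_force: [0.3, -1.5, 0.0]
gripper_width: 0.0599
grasp_force: 0.0
```

```bash
python3 -c "
from h import *
delta([.5640,.0727,.128],1.805)"
```

```text
pos [0.5655 0.0715 0.1424] yaw 1.804 tilt 0.0004 tool delta [ 0.0016 -0.0012  0.0144] turn -0.001 f [ 0.3 -1.5  0. ] j [ 0.47  0.34 -0.81  1.74  0.27  1.17 -0.18] t 7.65 w 0.0599
```

Converted, 0.007 m is 0.14, 0.005 m is 0.1.

>>> inch_along(offsets={"jaw":[0.06,0.06,0.06,0.06],"x":[0.026,0,0,0],"y":[-0.02,0,0,0],"z":[0.14,0.1,0.04,0],"yaw":[0,0,0,0]})

```text
clock: 8.05
tcp_pos: [0.5637, 0.0726, 0.1276]
orientation: [-0.0, 0.62, 0.785, -0.0]
ft_force: [-1.1, 0.2, 0.0]
gripper_width: 0.06
grasp_force: 0.0
```

```bash
python3 - <<'E'
from h import *
delta([.5640,.0727,.128],1.805)
im,d,p,wc=grab("wrist"); save("g.png",im,(220,180,420,340),3)
E
```

```text
pos [0.5637 0.0726 0.1276] yaw 1.805 tilt 0.0005 tool delta [ 0.0001  0.0003 -0.0004] turn -0.0 f [-1.1  0.2  0. ] j [ 0.47  0.35 -0.8   1.76  0.28  1.15 -0.19] t 8.05 w 0.06
```

View pics/g.png

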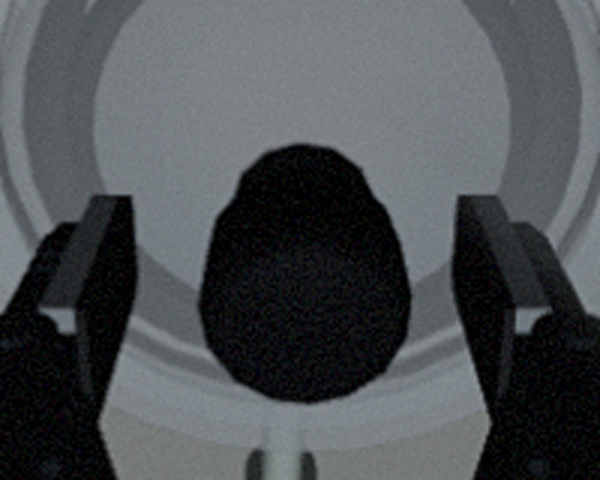

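The knob (about (320,268) in the full picture) is centred between the pads, with no contact force. Closing.

>>> inch_along(offsets={"jaw":[0.03,0.02,0.0,0.0,0.0],"x":[0,0,0,0,0],"y":[0,0,0,0,0],"z":[0,0,0,0,0],"yaw":[0,0,0,0,0]})

```text
clock: 8.6
tcp_pos: [0.5649, 0.0728, 0.1287]
orientation: [0.001, 0.62, 0.785, 0.001]
ft_force: [3.5, -0.1, 5.8]
gripper_width: 0.0334
grasp_force: 59.2
```

```bash
python3 -c "
from h import *
delta([.5640,.0727,.128],1.805);print(readout.observe()['moment'])"
```

```text
pos [0.5649 0.0728 0.1287] yaw 1.805 tilt 0.0023 tool delta [ 0.0001 -0.0009  0.0007] turn -0.0 f [ 3.5 -0.1  5.8] j [ 0.47  0.35 -0.8   1.76  0.28  1.14 -0.19] t 8.6 w 0.0334
[ 0.14563083 -0.83036481 -0.09918319]
```

Converted, -0.001 m is -0.02.

>>> inch_along(offsets={"jaw":[0.0,0.0,0.0],"x":[0,0,0],"y":[0,0,0],"z":[-0.02,-0.02,-0.02],"yaw":[0,0,0]})

```text
clock: 8.9
tcp_pos: [0.5637, 0.0725, 0.1297]
orientation: [-0.0, 0.62, 0.785, 0.0]
ft_force: [6.3, 1.2, -13.2]
gripper_width: 0.0333
grasp_force: 60.7
```

>>> inch_along(offsets={"jaw":[0.0,0.0,0.0],"x":[0,0,0],"y":[0,0,0],"z":[-0.02,-0.02,-0.02],"yaw":[0,0,0]})

```text
clock: 9.2
tcp_pos: [0.5631, 0.0723, 0.1322]
orientation: [-0.001, 0.62, 0.785, -0.0]
ft_force: [4.7, 1.0, -11.0]
gripper_width: 0.0333
grasp_force: 61.1
```

```bash
python3 -c "
from h import *
delta([.5640,.0727,.128],1.805);print(readout.observe()['moment'])"
```

```text
pos [0.5631 0.0723 0.1322] yaw 1.805 tilt 0.002 tool delta [0.0001 0.001  0.0042] turn -0.0 f [  4.7   1.  -11. ] j [ 0.47  0.35 -0.81  1.76  0.27  1.15 -0.18] t 9.2 w 0.0333
[ 0.4018161  -1.53478193 -0.01660326]
```

Converted, -0.001 m is -0.02, 0.0005 m is 0.01.

>>> inch_along(offsets={"jaw":[0.0,0.0,0.0,0.0,0.0],"x":[0,0,0,0,0],"y":[0.01,0.01,0,0,0],"z":[-0.02,-0.02,-0.02,-0.02,-0.02],"yaw":[0,0,0,0,0]})

```text
clock: 9.7
tcp_pos: [0.5643, 0.0726, 0.1387]
orientation: [-0.0, 0.62, 0.785, -0.001]
ft_force: [0.3, -0.1, -3.6]
gripper_width: 0.0333
grasp_force: 61.6
```

```bash
python3 -c "
from h import *
delta([.5640,.0727,.1483],1.805);print(readout.observe()['moment'])
im,d,p,wc=grab('scene'); save('i.png',im,(260,140,460,260),4)"
```

```text
pos [0.5643 0.0726 0.1387] yaw 1.805 tilt 0.0013 tool delta [ 0.0001 -0.0003 -0.0096] turn -0.0 f [ 0.3 -0.1 -3.6] j [ 0.47  0.34 -0.81  1.75  0.27  1.17 -0.18] t 9.7 w 0.0333
[-0.04051171  0.036672   -0.00650578]
```

View pics/i.png

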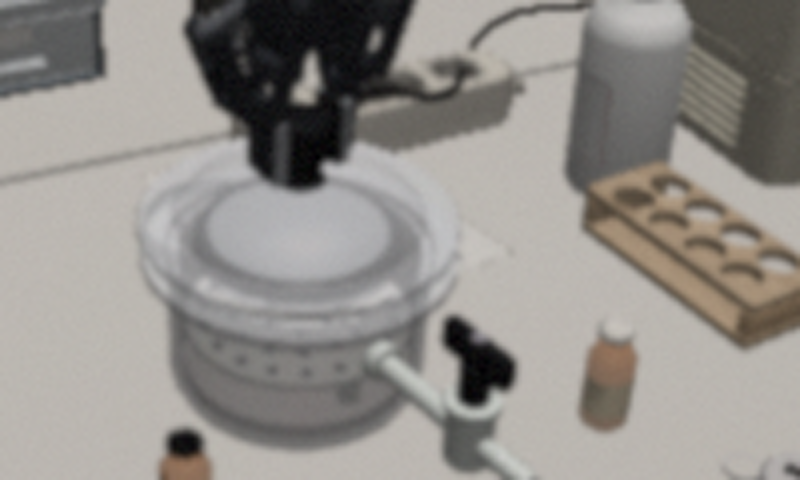

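The crop shows the lid held with a gap under its flange and the T-bar still in line with the arm; the force of 3.6 N is the lid's weight alone. Rising the last centimetre.

Converted, -0.002 m is -0.04, -0.0015 m is -0.03.

>>> inch_along(offsets={"jaw":[0.0,0.0,0.0,0.0,0.0],"x":[0,0,0,0,0],"y":[0,0,0,0,0],"z":[-0.04,-0.04,-0.04,-0.04,-0.03],"yaw":[0,0,0,0,0]})

```text
clock: 10.25
tcp_pos: [0.5649, 0.0728, 0.1487]
orientation: [0.0, 0.62, 0.785, 0.0]
ft_force: [-0.3, -0.1, -5.0]
gripper_width: 0.0332
grasp_force: 61.6
```

>>> inch_along(offsets={"jaw":[0.0,0.0],"x":[0,0],"y":[0,0],"z":[0,0],"yaw":[0,0]})

```text
clock: 10.45
tcp_pos: [0.5649, 0.0728, 0.1484]
orientation: [0.0, 0.62, 0.785, -0.0]
ft_force: [0.1, -0.2, -4.1]
gripper_width: 0.0336
grasp_force: 61.6
```

```bash
python3 - <<'E'
from h import *
delta([.5640,.0727,.1483],1.805)
for n in ("scene","top"):
    im,d,p,wc=grab(n)
    W=world(p,wc,d); r=np.hypot(W[...,0]-.564,W[...,1]-.0727)
    m=(r>.068)&(r<.085)&(W[...,2]>.09)&(W[...,2]<.15); t=W[m]
    if len(t)<20: print(n,len(t)); continue
    A=np.c_[t[:,:2]-[.564,.0727],np.ones(len(t))]
    k=np.abs(t[:,2]-np.median(t[:,2]))<.006
    c=np.linalg.lstsq(A[k],t[k,2],rcond=None)[0]; print(n,k.sum(),"flange top plane",c.round(4),np.percentile(t[:,2],[10,50,90]).round(4))
    if n=="scene": save("j.png",im,(260,140,460,260),4)
E
```

```text
pos [0.5649 0.0728 0.1484] yaw 1.805 tilt 0.0 tool delta [ 0.0001 -0.0009  0.0001] turn -0.0 f [ 0.1 -0.2 -4.1] j [ 0.47  0.33 -0.81  1.74  0.26  1.18 -0.18] t 10.45 w 0.0336
scene 897 flange top plane [ 0.0029 -0.0022  0.1187] [0.0907 0.1185 0.1199]
top 371 flange top plane [-0.0107  0.003   0.1193] [0.1172 0.12   0.1224]
```

View pics/j.png

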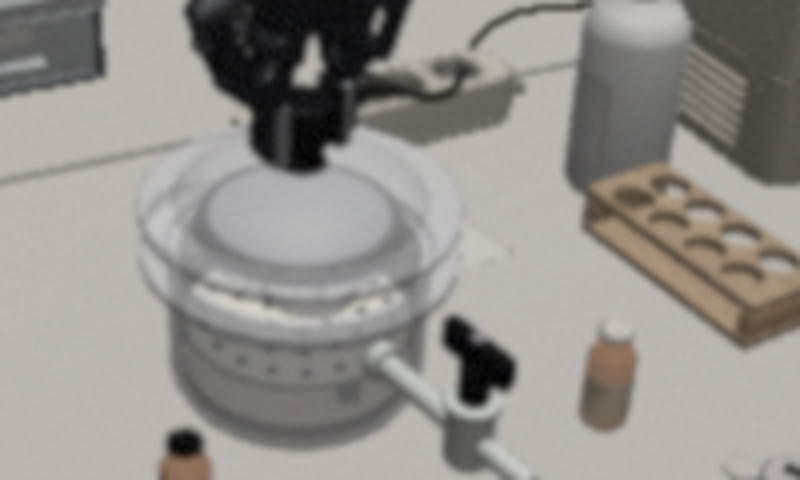

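The lid hangs level with a gap of 18 to 20 mm, and the T-bar, dish and bottles are undisturbed. One more millimetre, then hand in.

>>> inch_along(offsets={"jaw":[0.0,0.0,0.0,0.0],"x":[0,0,0,0],"y":[0,0,0,0],"z":[-0.02,0,0,0],"yaw":[0,0,0,0]})

```text
clock: 10.95
tcp_pos: [0.5649, 0.0728, 0.1494]
orientation: [-0.0, 0.62, 0.785, -0.0]
ft_force: [-0.6, 0.1, -5.5]
gripper_width: 0.0333
grasp_force: 61.6
```

```bash
python3 -c "
from rig import workorder
print(workorder.job_done())"
```

```text
the job is handed in; nothing more can be done
None
```

I turned the vent anticlockwise to its end stop and left it there, then eased the lid off its seal. I handed the job in at 10.95 s with the gripper alone holding the lid level, about 2 cm above the jar; the dish and both bottles were not touched.

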